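Fit the second pencil microphone to the stereo bar and hold the pair level off the pegs

TASK

Take the pencil microphone from the little desk stand, lay it gently, at its middle, in the empty clip of the stereo bar on the pegs, capsule end pointing the same way as its twin, and let go of it while the bar still rests there. Then grip the bar itself at its middle, lift it straight up with both microphones in their clips, and finish while holding it still and level in the air, about 10 cm above the pegs, ready for a stand. Drop or tip nothing, and leave the other things where they are.

Things in the scene. Friction and masses are not known exactly. Their poses are not given: they have to be found in the camera images.
- mic: Matte gold pencil microphone to be moved: plain cylinder 20 mm thick, 140 mm long, about 120 g, lying level in the desk stand's clip. Origin at its middle, on its axis, which is its balance point; x runs along it to the capsule end (dark slots, grille); the other end is the three-pin connector. It points away from the robot, turned up to about 30 degrees either way.
- mic_front (a point): Centre of the capsule end face of the microphone to be moved, 70 mm from its middle.
- desk_stand: Short fixed desk stand, left or right: base 90 mm across, 16 mm high; stem 16 mm thick (collar 22 mm); on top an open clip like the bar's, 34 mm long, channel along x. Origin on the worktop under the stem; the axis of the microphone in it is 75 mm above the worktop, its middle over the stem within 4 mm.
- stereo_bar: Loose stereo bar, about 320 g bare: flat aluminium, 330 mm long (y), 25 mm wide (x), 8 mm thick, lying level across the two middle pegs, carrying two clips. Origin: centre of its underside; z up, x away from the robot. A collar 22 mm across hangs 22 mm below its middle; nothing stands on it within 60 mm of the middle. Thumb nuts 22 mm across, 9 mm high, are under the clips.
- clip_left (a point): The empty clip, black plastic, on the bar's +y side, 85 mm from its middle: point where a seated microphone's middle belongs, on its axis, 36 mm above the bar's underside. Axes as the bar's; channel along x. 34 mm long, open on top: 22 mm channel, lips flaring to 31 mm, ending 12 mm above this point; floor 10 mm below it. Weight alone keeps the microphone in, so its middle goes over the clip.
- clip_right (a point): The same point of the other clip, on the bar's -y side, in which the twin lies.
- twin: The twin microphone, same size and make, already lying in the right clip of the bar. Origin at its middle, x axis to its capsule end, which points away from the robot, along the bar's x.
- twin_front (a point): Centre of the capsule end face of the twin, 70 mm from its middle.
- peg_rail: Fixed ash peg rail: board 1 m long (y), 18 mm thick, 115 to 155 mm above the worktop; four level pegs toward the robot (-x) at y = -420, -140, 140, 420 mm, 16 mm thick, tops at 148 mm, ending 115 mm out in 24 mm knobs. Origin on the worktop under the middle of the board's front face. The bar's centre line lies 48 to 68 mm before that face. Shock mounts 106 mm across hang on the outer pegs.
- stand_foot: Bystander: grey rubber stand foot, a cup 60 mm across at the foot, 38 mm high. Origin centre of its underside.
- elbow: Bystander: chrome right-angle elbow adaptor, about 55 by 50 mm, 26 mm high, lying on the worktop. Origin under its corner.
- capsule_cap: Bystander: blue plastic capsule cap, 27 mm across, 29 mm high. Origin centre of its underside.
- tape_roll: Bystander: roll of cloth tape lying flat, 104 mm across, 24 mm high. Origin centre of its underside.
- thread_bush: Bystander: brass thread bush 29 mm across, 13 mm high, below the bar. Origin centre of its underside.
- screwdriver: Bystander: screwdriver 170 mm long, lying crosswise before the robot.
- screw_jar: Bystander: jar of screws 56 mm across, 70 mm high. Origin centre of its underside.
There are look-alikes about, which are no part of the job. Leave any turquoise look-alike of the mic alone.

How it is judged:
By the outcome, as a careful person would: the job done as asked, in the order asked, and still so for the second after the job is handed in, while the arm keeps its last pose, push and grip.
It also fails if it takes over 54 s, if anything falls off the work surface, if the arm or the gripper's body presses on something with over 40 N, if the wrist force passes 120 N, or if a joint passes its speed limit or range.

ROBOT

A 7-joint arm with a two-finger parallel gripper is mounted at the origin on the work surface. World frame = base frame: x ahead of the robot, y to its left, z up, the work surface at z = 0. Lengths are in m, angles in rad, forces in N, time in s.
With the tool pointing down it reaches from about 0.425 to 1.025 m from the base axis. Payload 3.6 kg.
Tool frame: the origin (TCP) lies on the centre line of the jaws, within the pads' length; the fingertips stand ahead of it and the grasp point (between the pads) lies 3 mm ahead of it (manip.tips_ahead is the z of the fingertips in the tool frame, in m); z points along the fingers, y is the line along which they close (so a half turn about z gives the same grasp; the last joint's range is limited). The gripper opens to 85 mm and grips with 20 to 120 N. Pads are 22 mm wide; open, the fingers measure 114 mm over their backs; the gripper's body (76 mm by 85 mm) begins 54 mm behind the grasp point. The pads swing forward as they close: fully open they stand 13 mm farther back than shut.
Start: joints at [-1.31, 0.591, 0.048, 1.609, -0.033, 0.943, -0.034], TCP at [0.251, 0.68, 0.253] pointing down, gripper open.
Joint ranges: [-2.69, 2.69], [-0.47, 2.24], [-1.27, 1.36], [0.19, 2.51], [-1.53, 4.68], [0.08, 2.07], [-3.09, 3.09]. Speed limits (rad/s): [2.57, 2.57, 3.14, 3.14, 3.14, 3.14, 3.14].

INTERFACE

Orientations are given as a rotation vector (axis times angle).
In Python, from rig import manip, optics, cut_out, place_of gives the robot as it stands.
- The arm moves only by the tool drive_tool, never from a script. Its argument "series" is a list that holds one entry, the list of rows, each a list of 7 numbers: the opening, from -1 (shut) to 1 (fully open), then the shift along the tool's x, y, z scaled (see below), then the turn, a rotation vector about the tool's x, y, z scaled (see below). A call has 1 to 20 rows; each row is the pose to reach, as a shift and turn from the pose commanded when the call began, along the tool's axes at that moment; what a row does not reach only later rows make up. The controller multiplies each number of a shift by 200 mm and each number of a turn by pi/2 rad. A row lasts 1/10 s, in which the tool goes at most 50 mm and 8.59 degrees, less where a joint would pass 70% of its speed; a pose out of reach is approached as far as the arm can. A call with a number of a shift or a turn outside -1 to 1 is refused whole. A call with a gripper value outside its range is refused whole. The fingers move at their own pace and stop on an object; "squeeze" is the grip in N (left out, the last holds). Time passes only in rows, so rows that repeat a pose let the fingers close. It gives the time, the measured TCP pose, the force, the opening and the grip force at its end, in the units of the state.
- manip.state(): the state, without advancing time (a new reading comes with each control period).
- optics.snapshot(name): name is "scene" or "top" or "wrist"; returns the picture (384x512x3 uint8, blue, green, red); there is no depth.
- optics.camera_info(name): a dict with "fx", "fy", "cx", "cy" (pixels), "R" (3x3) and "t" (3): a world point X has camera coordinates R X + t. Camera axes: x right, y down, z forward; pixel columns grow to the right and rows downward; lengths in m; the calibration is good to about 2 mm. A picture is of the moment at which its call begins: read the wrist's pose just before it. camera_info takes no time and is no camera call; for the wrist camera it gives the pose at the moment of the call.
- manip.close_job(): hands the job in; it is judged then, once.
Trained networks look in the newest picture that a camera, given by its name, has taken for a name from the list of things; names that differ only in an ending like _2 or _b are one class to them, and where a whole thing is asked for, a point or a joint stands for the part that bears it (a point fixed in the world has none). Each returns a list of dicts, best first, with "score" (0 to 1); they miss things now and then, are a little off and sometimes report something else, mostly with a low value. They report only what shows in the picture. A call takes as long as a camera call. They do not tell look-alikes from the thing itself.
- cut_out(camera, name): "region" (384x512 bool, what is visible of it) and "xy" ([column, row] in pixels, amid what is visible of it).
- place_of(camera, name): "xy" ([column, row] in pixels: a listed point, or the origin of a listed thing).
The state is a dict: "t": time; "qpos": joint angles; "joint_velocities": joint speeds; "joint_efforts": joint torques, N m; "ee_pos": TCP position; "tool_rot": TCP orientation; "contact_force": force on the tool from outside, world axes, zero at the start; "moment": the same for the moment, N m; "gripper_width": finger opening in m; "finger_force": force on a finger pad.
Only numpy, scipy, OpenCV 4.12 (cv2) and the standard library are available. Lean on these libraries where they do the work, as an engineer would, in place of code of your own. Each camera call takes 0.05 s, during which the arm holds its last target. There are 200 camera calls.

## Working session

There is one attempt and no reset: what is moved stays moved. The work goes in short steps, Python scripts to look and compute and a tool call to move; the robot and the scene stay as the last step left them, time stands still between calls to the robot, and variables do not carry over. Pictures are saved under pics/ and viewed, at most 13 in all, crops included, and the job is handed in when it is done.

Besides the shell and the picture viewer there is one more tool, called by a JSON object that holds its "op" and its "data", one argument or row to a line. drive_tool: Moves the arm, as the interface text tells. Shifts and turns lie within -1 to 1; 1 stands for 200 mm of shift or pi/2 rad of turn. Its arguments: {"type":"object","properties":{"series":{"type":"array"},"squeeze":{"type":"number"}},"required":["series"]}

```bash
mkdir -p pics; ls
cat > h.py <<'E'
import numpy as np, cv2
from rig import manip, optics, cut_out, place_of
from scipy.spatial.transform import Rotation as Ro
def ray(cam,xy,info=None):
    i=info or optics.camera_info(cam); R=np.array(i["R"]);t=np.array(i["t"])
    d=R.T@np.array([(xy[0]-i["cx"])/i["fx"],(xy[1]-i["cy"])/i["fy"],1.]); return -R.T@t,d
def onz(cam,xy,z,info=None):
    o,d=ray(cam,xy,info); return o+d*(z-o[2])/d[2]
def tri(rs):
    A=0;b=0
    for o,d in rs:
        d=d/np.linalg.norm(d);P=np.eye(3)-np.outer(d,d);A=A+P;b=b+P@o
    X=np.linalg.solve(A,b); return X,[np.linalg.norm((np.eye(3)-np.outer(d,d)/(d@d))@(X-o)) for o,d in rs]
E
python3 - <<'E'
from h import *
print(manip.state(), manip.tips_ahead)
np.set_printoptions(precision=4,suppress=True)
for c in("scene","top"):
    im=optics.snapshot(c); cv2.imwrite(f"pics/{c}0.png",cv2.resize(im,(800,600)))
    i=optics.camera_info(c); print(c,-np.array(i["R"]).T@i["t"],i["fx"])
    for n in("mic","mic_front","desk_stand","stereo_bar","clip_left","clip_right","twin","twin_front","peg_rail"):
        print(n,[(np.round(d["xy"],1).tolist(),round(d["score"],2)) for d in place_of(c,n)[:3]])
E
```

```text
pics
{'t': 0.0, 'qpos': array([-1.3105157 ,  0.59212259,  0.04828106,  1.60985706, -0.0332912 ,
        0.94268002, -0.03373758]), 'joint_velocities': array([-7.41626894e-04,  1.00997812e-03,  7.62988982e-05, -8.97507636e-05,
       -1.35099511e-04,  1.58637063e-03, -1.54902447e-03]), 'joint_efforts': array([-1.58078888e-04, -5.48689198e+01,  1.54646080e+00, -1.98120922e+01,
        9.42963321e-03,  8.94427474e-03,  2.55026986e-07]), 'ee_pos': array([0.25088304, 0.67936544, 0.25212488]), 'tool_rot': array([-0.55267798, -3.09231524,  0.0035278 ]), 'contact_force': array([-0.52471177, -0.15180682,  0.16347817]), 'moment': array([-0.01950947,  0.03397321, -0.00369247]), 'finger_force': 0.0, 'gripper_width': 0.0854697850505551} 0.022
scene [0.9077 0.6983 0.8765] 389.40135607921957
mic [([364.4, 246.0], 0.63), ([230.7, 162.5], 0.57)]
mic_front [([343.6, 246.6], 0.9), ([211.2, 161.0], 0.79), ([210.8, 156.7], 0.4)]
desk_stand [([229.8, 177.9], 0.7), ([232.2, 162.1], 0.22)]
stereo_bar [([210.9, 231.8], 0.96), ([228.6, 176.5], 0.52), ([201.3, 235.6], 0.16)]
clip_left [([224.6, 243.7], 0.81)]
clip_right [([193.9, 196.1], 0.61)]
twin [([193.3, 202.4], 0.76), ([211.5, 157.2], 0.49)]
twin_front [([168.9, 207.2], 0.92)]
peg_rail [([191.7, 276.6], 0.78), ([200.0, 236.1], 0.35)]
top [ 0.3549 -0.0099  1.2508] 440.8203973168493
mic [([178.3, 284.1], 0.82), ([349.9, 202.5], 0.75)]
mic_front [([354.8, 177.3], 0.96), ([185.5, 264.4], 0.88)]
desk_stand [([343.4, 208.5], 0.67)]
stereo_bar [([227.6, 126.1], 0.71), ([268.9, 190.2], 0.6)]
clip_left [([193.1, 122.8], 0.88)]
clip_right [([260.5, 116.3], 0.68)]
twin [([260.3, 120.3], 0.91)]
twin_front [([258.9, 95.0], 0.63), ([354.2, 179.2], 0.45), ([231.7, 115.4], 0.36)]
peg_rail [([228.8, 114.6], 0.89)]
```

View pics/scene0.png

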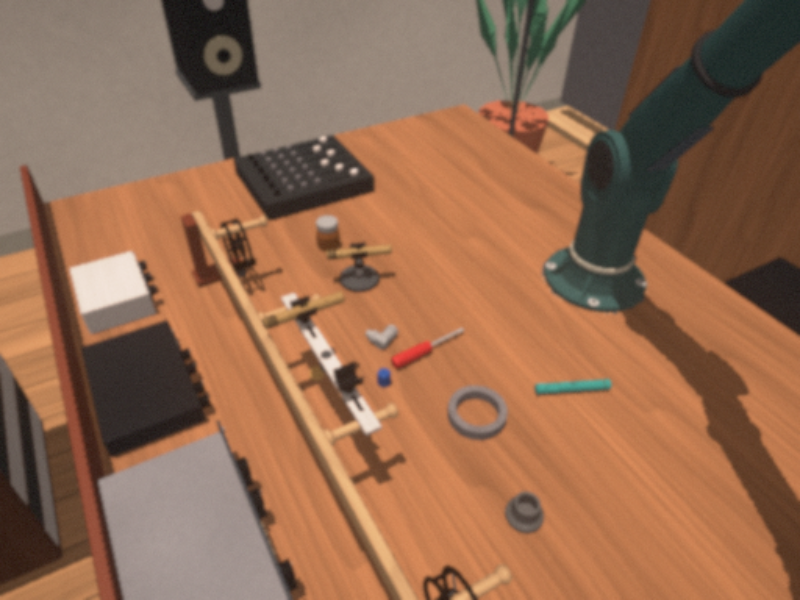

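View pics/top0.png

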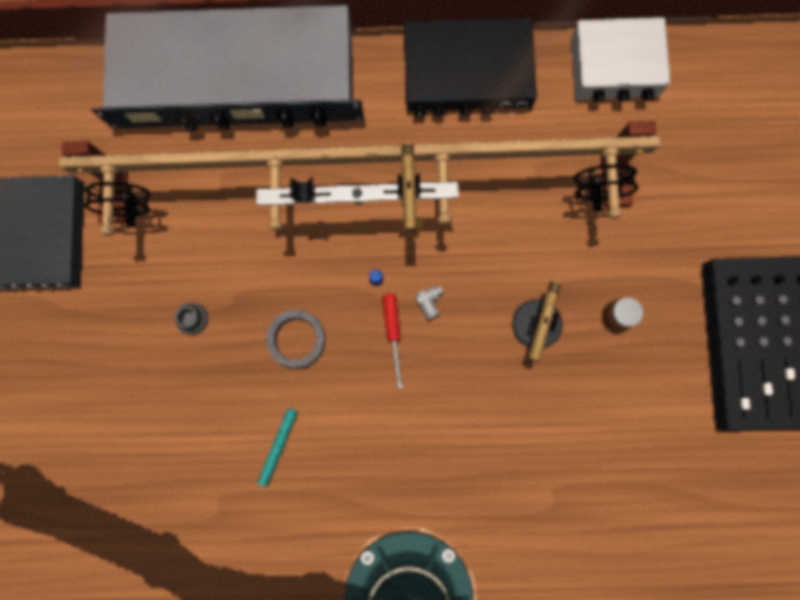

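The top view (800x600) shows the gold mic on the desk stand at about (544,322), capsule end up. The bar's empty clip is at (302,190), the twin at (408,186), and the turquoise decoy at (278,447). The scene view agrees, with the desk stand at (360,275) and the empty clip at (346,376).

Run:
```python
from h import *
np.set_printoptions(precision=4,suppress=True)
T={"mic":((349.9,202.5),(230.7,162.5)),"mic_front":((354.8,177.3),(211.2,161)),"desk":((343.4,208.5),(229.8,177.9)),"cl":((193.1,122.8),(224.6,243.7)),"cr":((260.5,116.3),(193.9,196.1)),"tw":((260.3,120.3),(193.3,202.4)),"twf":((258.9,95),(168.9,207.2)),"bar":((227.6,126.1),(210.9,231.8)),"rail":((228.8,114.6),(191.7,276.6))}
Z=dict(mic=.075,mic_front=.075,desk=0,cl=.184,cr=.184,tw=.184,twf=.184,bar=.148,rail=0)
for k,(a,b) in T.items():
    print(k,onz("top",a,Z[k]),onz("scene",b,Z[k]),*tri([ray("top",a),ray("scene",b)]))
s=manip.state();print(Ro.from_rotvec(s["tool_rot"]).as_matrix())
i=optics.camera_info("wrist");R=Ro.from_rotvec(s["tool_rot"]).as_matrix()
print(R.T@(-np.array(i["R"]).T@i["t"]-s["ee_pos"]),(np.array(i["R"])@R),i["fx"])
```

```text
mic [ 0.4714 -0.2508  0.075 ] [ 0.4655 -0.2339  0.075 ] [ 0.4663 -0.2482  0.0674] [np.float64(0.007045897730560031), np.float64(0.007045897730560142)]
mic_front [ 0.5392 -0.2677  0.075 ] [ 0.5197 -0.2716  0.075 ] [ 0.5311 -0.2607  0.0887] [np.float64(0.006900738351783948), np.float64(0.006900738351783883)]
desk [ 0.4623 -0.2468  0.    ] [ 0.4657 -0.2445  0.    ] [ 0.4633 -0.248  -0.0038] [np.float64(0.0007762427184131668), np.float64(0.0007762427184132359)]
cl [0.6713 0.1509 0.184 ] [0.6736 0.1589 0.184 ] [0.6722 0.1527 0.1771] [np.float64(0.001299576494914988), np.float64(0.0012995764949146414)]
cr [ 0.6829 -0.0179  0.184 ] [ 0.6739 -0.0243  0.184 ] [ 0.6784 -0.0168  0.1927] [np.float64(0.00204638491295897), np.float64(0.0020463849129588956)]
tw [ 0.6726 -0.0171  0.184 ] [ 0.6844 -0.0029  0.184 ] [ 0.6784 -0.0179  0.1683] [np.float64(0.001255929355122554), np.float64(0.0012559293551225232)]
twf [ 0.7383 -0.0154  0.184 ] [ 0.7455 -0.0154  0.184 ] [ 0.7424 -0.0169  0.1803] [np.float64(0.0029581770537578083), np.float64(0.002958177053757795)]
bar [0.6705 0.0673 0.148 ] [0.6747 0.0799 0.148 ] [0.6723 0.069  0.1365] [np.float64(0.0016677385002700996), np.float64(0.0016677385002701749)]
rail [0.7475 0.0735 0.    ] [0.7397 0.0777 0.    ] [0.7433 0.0757 0.0013] [np.float64(0.0043012974892121724), np.float64(0.004301297489212289)]
[[-0.9381  0.3464  0.    ]
 [ 0.3464  0.9381  0.0001]
 [ 0.      0.0001 -1.    ]]
[ 0.0679  0.0005 -0.1195] [[-0.0003  1.      0.0005]
 [-0.9636 -0.0001 -0.2675]
 [-0.2675 -0.0006  0.9636]] 283.4148007212213
```

```bash
cat >> h.py <<'E'
def mv(p,yaw):
    """print shift and turn numbers to reach TCP p, tool z down, tool x at world yaw (deg)"""
    s=manip.state();R=Ro.from_rotvec(s["tool_rot"]).as_matrix();c,n=np.cos(np.radians(yaw)),np.sin(np.radians(yaw))
    G=np.array([[c,n,0],[n,-c,0],[0,0,-1]])
    print("shift",np.round(R.T@(np.array(p)-s["ee_pos"])/.2,3),"turn",np.round(Ro.from_matrix(R.T@G).as_rotvec()/(np.pi/2),3))
E
python3 - <<'E'
from h import *
mv([.55,.13,.36],180)
E
```

```text
shift [-2.355 -2.063 -0.533] turn [ 0.     0.    -0.225]
```

{"op": "drive_tool", "data": {
  "series": [
    [[1,-1,-0.82,-0.5,0,0,0],[1,-1,-0.82,-0.5,0,0,0],[1,-1,-0.82,-0.5,0,0,0],[1,-1,-0.82,-0.5,0,0,0],[1,-1,-0.82,-0.5,0,0,0],[1,-1,-0.82,-0.5,0,0,0],[1,-1,-0.82,-0.5,0,0,0]]
  ]
}}

```text
t: 1.7
ee_pos: [0.3865, 0.4525, 0.3557]
tool_rot: [0.566, 3.086, 0.003]
contact_force: [0.3, 0.1, 0.5]
gripper_width: 0.0856
finger_force: 0.0
```

{"op": "drive_tool", "data": {
  "series": [
    [[1,-1,-0.82,0,0,0,0],[1,-1,-0.82,0,0,0,0],[1,-1,-0.82,0,0,0,0],[1,-1,-0.82,0,0,0,0],[1,-1,-0.82,0,0,0,0],[1,-1,-0.82,0,0,0,0],[1,-1,-0.82,0,0,0,0]]
  ]
}}

```text
t: 2.4
ee_pos: [0.5137, 0.2322, 0.3531]
tool_rot: [0.559, 3.091, -0.0]
contact_force: [-0.5, 0.4, -0.7]
gripper_width: 0.0855
finger_force: 0.0
```

Run:
```python
from h import *
print(manip.state()["ee_pos"],manip.state()["t"])
mv([.53,.13,.36],180)
```

```text
[0.51369681 0.23218047 0.35314133] 2.4
shift [-0.255 -0.45  -0.034] turn [-0.     0.    -0.228]
```

{"op": "drive_tool", "data": {
  "series": [
    [[1,-0.25,-0.45,-0.03,0,0,-0.23],[1,-0.25,-0.45,-0.03,0,0,-0.23],[1,-0.25,-0.45,-0.03,0,0,-0.23],[1,-0.25,-0.45,-0.03,0,0,-0.23],[1,-0.25,-0.45,-0.03,0,0,-0.23]]
  ]
}}

```text
t: 2.9
ee_pos: [0.5278, 0.1353, 0.3591]
tool_rot: [0.016, -3.141, -0.003]
contact_force: [0.6, 0.5, 1.1]
gripper_width: 0.0855
finger_force: 0.0
```

Run:
```python
from h import *
np.set_printoptions(precision=4,suppress=True)
i=optics.camera_info("wrist"); im=optics.snapshot("wrist"); cv2.imwrite("pics/w1.png",im); np.save("w1.npy",i,allow_pickle=True)
for n,z in dict(stereo_bar=.148,clip_left=.184,clip_right=.184,twin=.184,twin_front=.184,peg_rail=0).items():
    print(n,[(np.round(d["xy"],1),round(d["score"],2),onz("wrist",d["xy"],z,i)[:2]) for d in place_of("wrist",n)[:3]])
mv([.46,-.22,.28],165)
```

```text
stereo_bar []
clip_left [(array([266.1, 297.5]), 0.76, array([0.6726, 0.1511]))]
clip_right []
twin []
twin_front [(array([403. , 135.9]), 0.6, array([0.4803, 0.2872]))]
peg_rail []
shift [ 0.357 -1.762  0.396] turn [ 0.    -0.     0.172]
```

View pics/w1.png

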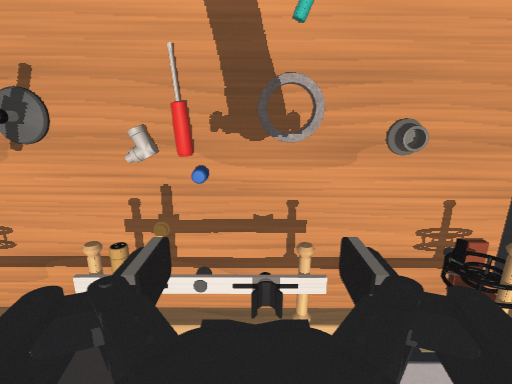

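The wrist view shows the empty clip at (266,297), the bar from (75,285) to (326,284), partly behind the fingers, and the left middle peg knob at (304,250). I'll move forward so the bar is in the clear.

{"op": "drive_tool", "data": {
  "series": [
    [[1,-0.75,-0.3,-0.2,0,0,0],[1,-0.75,-0.3,-0.2,0,0,0],[1,-0.75,-0.3,-0.2,0,0,0],[1,-0.75,-0.3,-0.2,0,0,0],[1,-0.75,-0.3,-0.2,0,0,0]]
  ]
}}

```text
t: 3.75
ee_pos: [0.6816, 0.0713, 0.3994]
tool_rot: [-0.006, 3.139, -0.002]
contact_force: [-0.7, 1.3, -0.0]
gripper_width: 0.0853
finger_force: 0.0
```

Run:
```python
from h import *
np.set_printoptions(precision=4,suppress=True)
i=optics.camera_info("wrist"); print(manip.state()["ee_pos"]); im=optics.snapshot("wrist"); cv2.imwrite("pics/w2.png",im); np.save("w2.npy",i,allow_pickle=True)
for n,z in dict(stereo_bar=.148,clip_left=.184,clip_right=.184,twin=.184,twin_front=.184).items():
    print(n,[(np.round(d["xy"],1),round(d["score"],2),onz("wrist",d["xy"],z,i)[:2]) for d in place_of("wrist",n)[:3]])
hsv=cv2.cvtColor(im,cv2.COLOR_BGR2HSV); m=((hsv[...,1]<40)&(hsv[...,2]>150)).astype(np.uint8)
n,l,st,ce=cv2.connectedComponentsWithStats(m)
for k in range(1,n):
    if st[k,4]>150: print(st[k],ce[k], [onz("wrist",p,.156,i)[:2] for p in cv2.boxPoints(cv2.minAreaRect(np.argwhere(l==k)[:,::-1].astype(np.float32)))])
```

```text
[0.6816 0.0713 0.3994]
stereo_bar [(array([250.8, 164.7]), 0.79, array([0.6792, 0.0661]))]
clip_left [(array([321.9, 162.5]), 0.9, array([0.6699, 0.1513]))]
clip_right [(array([181.5, 168.3]), 0.85, array([ 0.6775, -0.0164]))]
twin [(array([178. , 166.2]), 0.94, array([ 0.675 , -0.0204]))]
twin_front [(array([180.5, 220.8]), 0.93, array([ 0.7448, -0.0221]))]
[301   0  66  40 797] [332.2585  22.2986] [array([0.4917, 0.1223]), array([0.4915, 0.1948]), array([0.5307, 0.1991]), array([0.531 , 0.1242])]
[166  25  29  40 633] [179.2338  46.425 ] [array([ 0.5289, -0.0464]), array([ 0.5149, -0.0157]), array([0.5476, 0.0015]), array([ 0.5624, -0.0299])]
[124 155  39  18 612] [141.4592 163.4706] [array([ 0.6881, -0.0991]), array([ 0.6659, -0.0964]), array([ 0.6657, -0.0476]), array([ 0.6879, -0.0495])]
[ 200  154  104   19 1565] [251.1617 163.308 ] [array([0.6642, 0.0012]), array([0.6637, 0.1331]), array([0.6871, 0.1342]), array([0.6877, 0.    ])]
[339 154  40  19 655] [359.2702 162.7588] [array([0.6635, 0.1791]), array([0.6633, 0.229 ]), array([0.6867, 0.2318]), array([0.6869, 0.1811])]
[   0  269   36   48 1107] [ 13.8573 286.2421] [array([ 0.8311, -0.2949]), array([ 0.8308, -0.2445]), array([ 0.9109, -0.2609]), array([ 0.9112, -0.314 ])]
[ 260  269   94   66 4699] [304.3665 296.7593] [array([0.8293, 0.0795]), array([0.8287, 0.2131]), array([0.9414, 0.224 ]), array([0.9421, 0.0805])]
[ 395  269  117   44 2449] [465.2185 281.3275] [array([0.8925, 0.2797]), array([0.8219, 0.2727]), array([0.8293, 0.4418]), array([0.9005, 0.4567])]
```

View pics/w2.png

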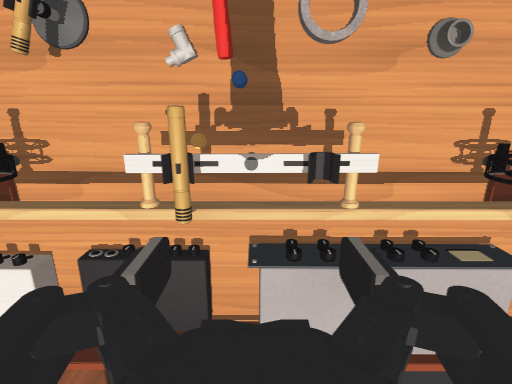

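The bar is clear from (125,163) to (378,162), with its centre hole at (251,163). The empty clip is at (322,163), and the twin's capsule end is down, at (181,218). The bar's centre is near (0.676, 0.0665) with yaw about 0, so the clip is at about (0.676, 0.1515). Next is the mic.

Run:
```python
from h import *
mv([.48,-.25,.28],165)
```

```text
shift [ 1.003 -1.613  0.596] turn [ 0.    -0.001  0.173]
```

{"op": "drive_tool", "data": {
  "series": [
    [[1,0.6,-0.9,0,0,0,0.17],[1,0.6,-0.9,0,0,0,0.17],[1,0.6,-0.9,0,0,0,0.17],[1,0.6,-0.9,0,0,0,0.17],[1,0.6,-0.9,0,0,0,0.17],[1,0.6,-0.9,0,0,0,0.17]]
  ]
}}

```text
t: 4.65
ee_pos: [0.5579, -0.1106, 0.3999]
tool_rot: [0.415, 3.114, -0.0]
contact_force: [0.1, 0.6, -0.4]
gripper_width: 0.085
finger_force: 0.0
```

Run:
```python
from h import *
mv([.48,-.25,.28],165)
```

```text
shift [ 0.193 -0.775  0.6  ] turn [-0.     0.    -0.002]
```

{"op": "drive_tool", "data": {
  "series": [
    [[1,0.19,-0.78,0.6,0,0,0],[1,0.19,-0.78,0.6,0,0,0],[1,0.19,-0.78,0.6,0,0,0],[1,0.19,-0.78,0.6,0,0,0],[1,0.19,-0.78,0.6,0,0,0],[1,0.19,-0.78,0.6,0,0,0]]
  ]
}}

```text
t: 5.25
ee_pos: [0.4842, -0.2475, 0.2785]
tool_rot: [-0.406, -3.114, -0.002]
contact_force: [-0.0, 1.0, 0.8]
gripper_width: 0.0858
finger_force: 0.0
```

Run:
```python
from h import *
np.set_printoptions(precision=4,suppress=True)
i=optics.camera_info("wrist"); s=manip.state(); print(s["ee_pos"]); im=optics.snapshot("wrist"); cv2.imwrite("pics/w3.png",im)
for n,z in dict(mic=.075,mic_front=.075,desk_stand=0.).items():
    print(n,[(np.round(d["xy"],1),round(d["score"],2),onz("wrist",d["xy"],z,i)[:2]) for d in place_of("wrist",n)[:3]])
for d in cut_out("wrist","mic")[:2]:
    r=d["region"]; pts=np.argwhere(r)[:,::-1].astype(np.float32); print(d["score"],r.sum(),pts.mean(0))
    w=np.array([onz("wrist",p,.075,i)[:2] for p in pts]);
    b=cv2.minAreaRect((w*1000).astype(np.float32)); print(b, cv2.boxPoints(b))
```

```text
[ 0.4842 -0.2475  0.2785]
mic [(array([253.5, 155.5]), 0.75, array([ 0.4625, -0.2426]))]
mic_front [(array([248.8, 217. ]), 0.91, array([ 0.5331, -0.2673])), (array([404.7, 148.6]), 0.26, array([ 0.4989, -0.0747]))]
desk_stand []
0.67 2166 [251.9834 153.5688]
((465.2245178222656, -245.84658813476562), (21.3143253326416, 142.9181365966797), 71.39029693603516) [[ 394.1008 -233.1425]
 [ 529.5464 -278.7505]
 [ 536.3482 -258.5507]
 [ 400.9026 -212.9426]]
```

View pics/w3.png

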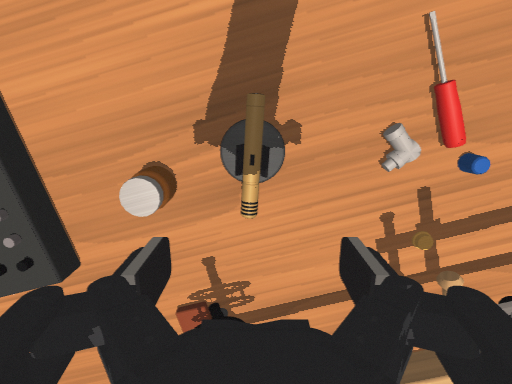

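The mic lies at (253,155), capsule end down at (249,217). The jar at (142,195) is well clear. I'll grip the mic behind its clip, about 35 mm behind its middle.

Run:
```python
from h import *
mv([.432,-.235,.17],161.4)
```

```text
shift [ 0.275 -0.01   0.55 ] turn [0.    0.001 0.044]
```

{"op": "drive_tool", "data": {
  "series": [
    [[1,0.275,-0.01,0.55,0,0,0.044],[1,0.275,-0.01,0.55,0,0,0.044],[1,0.275,-0.01,0.55,0,0,0.044],[1,0.275,-0.01,0.55,0,0,0.044],[1,0.275,-0.01,0.55,0,0,0.044]]
  ]
}}

```text
t: 6.0
ee_pos: [0.4316, -0.2365, 0.1701]
tool_rot: [0.512, 3.097, -0.001]
contact_force: [-0.4, 0.0, 0.1]
gripper_width: 0.0853
finger_force: 0.0
```

Run:
```python
from h import *
np.set_printoptions(precision=4,suppress=True)
i=optics.camera_info("wrist"); s=manip.state(); print(s["ee_pos"]); im=optics.snapshot("wrist"); cv2.imwrite("pics/w4.png",im)
for n,z in dict(mic=.075,mic_front=.075).items():
    print(n,[(np.round(d["xy"],1),round(d["score"],2),onz("wrist",d["xy"],z,i)[:2]) for d in place_of("wrist",n)[:3]])
for d in cut_out("wrist","mic")[:1]:
    pts=np.argwhere(d["region"])[:,::-1]; print(d["score"],len(pts))
    w=np.array([onz("wrist",p,.075,i)[:2]*1000 for p in pts],np.float32)
    b=cv2.minAreaRect(w); print(b, cv2.boxPoints(b))
s=manip.state();R=Ro.from_rotvec(s["tool_rot"]).as_matrix()
print("tool yaw",np.degrees(np.arctan2(R[1,0],R[0,0])))
# visible axis in tool frame
c=w.mean(0)/1000; print("mask centroid in tool", R.T@(np.array([*c,.075])-s["ee_pos"]))
mv([.432,-.235,.078],161.4)
```

```text
[ 0.4316 -0.2365  0.1701]
mic [(array([256.1, 240.2]), 0.58, array([ 0.4632, -0.2456]))]
mic_front [(array([257.6, 312.8]), 0.94, array([ 0.5304, -0.267 ])), (array([257.4, 214.4]), 0.63, array([ 0.4421, -0.2374]))]
0.75 3904
((466.931640625, -246.20046997070312), (20.48971939086914, 146.74822998046875), 71.07426452636719) [[ 394.2013 -232.0932]
 [ 533.0163 -279.6898]
 [ 539.662  -260.3078]
 [ 400.847  -212.7111]]
tool yaw 161.21848625924406
mask centroid in tool [-0.0289  0.0027  0.096 ]
shift [0.006 0.01  0.464] turn [-0.     0.003 -0.002]
```

View pics/w4.png

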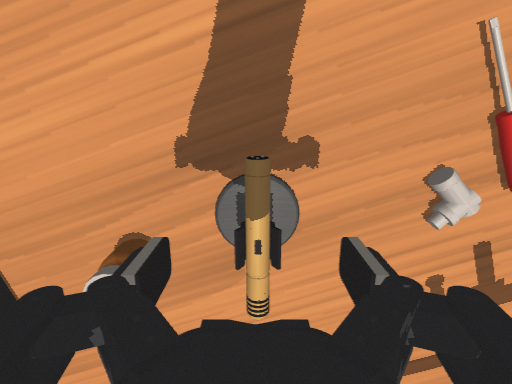

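The mic's connector end is at (257,158), the clip jaws at (258,245) and the capsule at (258,310). The fingers straddle its axis, so I'll descend and grip.

{"op": "drive_tool", "data": {
  "series": [
    [[1,0.006,0.01,0.2,0,0,0],[1,0.006,0.01,0.35,0,0,0],[1,0.006,0.01,0.46,0,0,0],[1,0.006,0.01,0.46,0,0,0],[1,0.006,0.01,0.46,0,0,0]]
  ]
}}

```text
t: 6.7
ee_pos: [0.4303, -0.2347, 0.078]
tool_rot: [0.514, 3.098, -0.0]
contact_force: [-0.3, -0.4, -0.6]
gripper_width: 0.0854
finger_force: 0.0
```

{"op": "drive_tool", "data": {
  "series": [
    [[-0.3,0,0,0,0,0,0],[-0.45,0,0,0,0,0,0],[-0.5,0,0,0,0,0,0],[-0.55,0,0,0,0,0,0],[-0.6,0,0,0,0,0,0],[-0.7,0,0,0,0,0,0],[-1,0,0,0,0,0,0],[-1,0,0,0,0,0,0],[-1,0,0,0,0,0,0]]
  ],
  "squeeze": 50
}}

```text
t: 7.6
ee_pos: [0.4295, -0.2343, 0.0775]
tool_rot: [0.514, 3.099, 0.0]
contact_force: [-0.3, 1.4, 5.8]
gripper_width: 0.0185
finger_force: 48.8
```

{"op": "drive_tool", "data": {
  "series": [
    [[-1,0,0,-0.05,0,0,0],[-1,0,0,-0.12,0,0,0],[-1,0,0,-0.22,0,0,0],[-1,0,0,-0.4,0,0,0],[-1,0,0,-0.6,0,0,0],[-1,0,0,-0.8,0,0,0],[-1,0,0,-0.95,0,0,0],[-1,0,0,-1,0,0,0],[-1,0,0,-1,0,0,0],[-1,0,0,-1,0,0,0]]
  ]
}}

```text
t: 8.6
ee_pos: [0.4284, -0.2336, 0.2761]
tool_rot: [-0.513, -3.097, -0.001]
contact_force: [-0.0, 0.3, -1.4]
gripper_width: 0.0184
finger_force: 48.8
```

Run:
```python
from h import *
np.set_printoptions(precision=4,suppress=True)
i=optics.camera_info("wrist"); s=manip.state(); R=Ro.from_rotvec(s["tool_rot"]).as_matrix(); im=optics.snapshot("wrist"); a=im
print(s["ee_pos"],s["contact_force"],s["moment"])
P={}
for n in("mic","mic_front"):
    P[n]=[d for d in place_of("wrist",n)[:2]]
    print(n,[(np.round(d["xy"],1),round(d["score"],2),R.T@(onz("wrist",d["xy"],s["ee_pos"][2]-.003,i)-s["ee_pos"])) for d in P[n]])
for c in("scene","top"):
  b=optics.snapshot(c)
  if c=="scene": sc=b
  for n in("mic","mic_front"): print(c,n,[(np.round(d["xy"],1),round(d["score"],2)) for d in place_of(c,n)[:3]])
v=sc[60:290,150:400]
cv2.imwrite("pics/w5.png",np.hstack([cv2.resize(a,(400,300)),cv2.resize(v,(326,300))]))
print(onz("scene",(0,0),0))
mv([.50,.0,.36],180)
```

```text
[ 0.4284 -0.2336  0.2761] [-0.0089  0.2945 -1.3548] [0.0271 0.0253 0.0727]
mic [(array([255.8, 320.6]), 0.69, array([-0.0343,  0.001 ,  0.0029]))]
mic_front []
scene mic [(array([228.3, 109.6]), 0.68), (array([364.2, 245.7]), 0.52)]
scene mic_front [(array([344.2, 248. ]), 0.83), (array([204.5, 111.1]), 0.54)]
top mic [(array([365.2, 193.7]), 0.63)]
top mic_front [(array([184.8, 265.3]), 0.71), (array([369.6, 167.9]), 0.64)]
[ 1.0394 -2.7662 -0.    ]
shift [ 0.044  1.223 -0.416] turn [-0.    -0.001 -0.209]
```

View pics/w5.png

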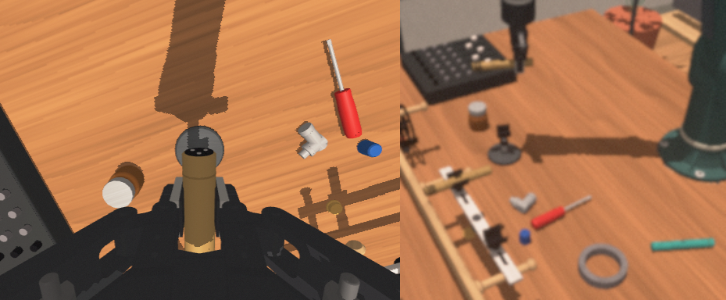

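Run:
```python
from h import *
np.set_printoptions(precision=4,suppress=True)
m,_=tri([ray("top",(365.2,193.7)),ray("scene",(228.3,109.6))]);f,e=tri([ray("top",(369.6,167.9)),ray("scene",(204.5,111.1))]);print(m,_,f,e)
```

```text
[ 0.4676 -0.2434  0.2717] [np.float64(0.0036227828811092573), np.float64(0.0036227828811093436)] [ 0.5311 -0.2602  0.273 ] [np.float64(0.002951256088095358), np.float64(0.0029512560880952817)]
```

{"op": "drive_tool", "data": {
  "series": [
    [[-1,0,0.15,-0.2,0,0,-0.05],[-1,0,0.35,-0.41,0,0,-0.1],[-1,0,0.55,-0.41,0,0,-0.15],[-1,0,0.75,-0.41,0,0,-0.209],[-1,0,0.9,-0.41,0,0,-0.209],[-1,0,1,-0.41,0,0,-0.209],[-1,0,1,-0.41,0,0,-0.209],[-1,0,1,-0.41,0,0,-0.209]]
  ]
}}

```text
t: 9.85
ee_pos: [0.4937, -0.0452, 0.3591]
tool_rot: [0.0, -3.141, 0.001]
contact_force: [0.4, -0.9, -1.3]
gripper_width: 0.0184
finger_force: 49.2
```

Run:
```python
from h import *
print(manip.state()["ee_pos"]);mv([.6415,.1515,.36],180.4)
```

```text
[ 0.4936952  -0.04520473  0.35911342]
shift [-0.739  0.983 -0.006] turn [-0.    -0.    -0.004]
```

{"op": "drive_tool", "data": {
  "series": [
    [[-1,-0.15,0.2,0,0,0,0],[-1,-0.3,0.4,0,0,0,0],[-1,-0.45,0.6,0,0,0,0],[-1,-0.6,0.8,0,0,0,0],[-1,-0.7,0.92,0.2,0,0,0],[-1,-0.739,0.983,0.4,0,0,0],[-1,-0.739,0.983,0.55,0,0,0],[-1,-0.739,0.983,0.6,0,0,0],[-1,-0.739,0.983,0.6,0,0,0],[-1,-0.739,0.983,0.6,0,0,0]]
  ]
}}

```text
t: 10.85
ee_pos: [0.6429, 0.1501, 0.2409]
tool_rot: [0.004, 3.139, -0.0]
contact_force: [0.6, 1.0, -0.5]
gripper_width: 0.0182
finger_force: 49.3
```

Run:
```python
from h import *
np.set_printoptions(precision=4,suppress=True)
s=manip.state();print(s["ee_pos"],s["contact_force"])
i=optics.camera_info("wrist");w=optics.snapshot("wrist")
print([(np.round(d["xy"],1),round(d["score"],2),onz("wrist",d["xy"],.184,i)) for n in ("clip_left","clip_right","stereo_bar","twin") for d in place_of("wrist",n)[:2]])
sc=optics.snapshot("scene");tp=optics.snapshot("top")
for c in("scene","top"):
  for n in("mic","mic_front","twin","twin_front","clip_left"): print(c,n,[(np.round(d["xy"],1),round(d["score"],2)) for d in place_of(c,n)[:3]])
cv2.imwrite("pics/w6.png",np.hstack([cv2.resize(w,(400,300)),cv2.resize(sc[170:290,140:300],(400,300))]))
mv([.6415,.1515,.1865],180.4)
```

```text
[0.6429 0.1501 0.2409] [ 0.5565  0.9653 -0.5382]
[(array([ 11.8, 265.5]), 0.71, array([ 0.6767, -0.0188,  0.184 ])), (array([152.6, 243.7]), 0.95, array([0.6603, 0.0809, 0.184 ]))]
scene mic [(array([365.3, 246.3]), 0.77), (array([219.5, 224.6]), 0.7)]
scene mic_front [(array([344.2, 244.9]), 0.83), (array([191.5, 237.2]), 0.74)]
scene twin [(array([194.1, 200.2]), 0.59)]
scene twin_front [(array([170.3, 207.8]), 0.87)]
scene clip_left [(array([225.5, 242. ]), 0.94)]
top mic []
top mic_front [(array([189.4,  84. ]), 0.59)]
top twin [(array([258.5, 118.5]), 0.83)]
top twin_front [(array([260.4,  92.5]), 0.95)]
top clip_left []
shift [ 0.001 -0.     0.264] turn [-0.    -0.    -0.005]
```

View pics/w6.png

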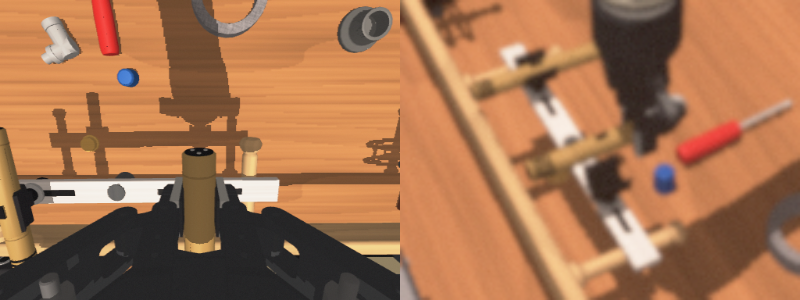

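The wrist view (400x300 half) shows the mic held centrally above the clip at (200,190), the bar's centre hole at (117,192) and its left end at (279,190). In the scene half the mic is parallel to the twin, above the empty clip. I'll check the lateral offset from the bar's end.

Run:
```python
from h import *
np.set_printoptions(precision=4,suppress=True)
s=manip.state();i=optics.camera_info("wrist");im=optics.snapshot("wrist");print(s["ee_pos"])
hsv=cv2.cvtColor(im,cv2.COLOR_BGR2HSV);m=(hsv[...,1]<50)&(hsv[...,2]>140)
sub=m[228:262,300:380];print("end col",[300+np.where(r)[0].max() for r in sub if r.any()])
c=np.where(m[225:265,330:350].sum(1)>10)[0]+225;print("rows",c.min(),c.max())
e=300+np.median([np.where(r)[0].max() for r in sub if r.sum()>20])
for r in (c.min(),c.max()+1): print(onz("wrist",(e+.5,r),.156,i))
c=np.where(m[225:275,100:130].sum(1)>15)[0]+225;print("rows",c.min(),c.max(),onz("wrist",(115,c.min()),.156,i),onz("wrist",(115,c.max()+1),.156,i))
print(onz("wrist",(150,246),.156,i))
# predicted pixels of the held mic
Q=optics.camera_info("scene")
for n,p in dict(mid=s["ee_pos"]+[.035,0,-.0025],front=s["ee_pos"]+[.105,0,-.0025],clip=np.array([.676,.1515,.184]),twf=np.array([.746,-.0185,.184])).items():
    for cam in("scene","top"):
        I=optics.camera_info(cam);x=np.array(I["R"])@p+I["t"];print(n,cam,I["fx"]*x[0]/x[2]+I["cx"],I["fy"]*x[1]/x[2]+I["cy"])
```

```text
[0.6418 0.1516 0.2392]
end col [np.int64(354), np.int64(355), np.int64(356), np.int64(355), np.int64(355), np.int64(355), np.int64(354), np.int64(354), np.int64(354), np.int64(354), np.int64(354), np.int64(354), np.int64(354), np.int64(354), np.int64(354), np.int64(354), np.int64(354), np.int64(353), np.int64(353), np.int64(353), np.int64(353), np.int64(353), np.int64(353), np.int64(353), np.int64(353), np.int64(353), np.int64(353), np.int64(352), np.int64(352)]
rows 233 260
[0.6628 0.2291 0.156 ]
[0.6869 0.2314 0.156 ]
rows 234 261 [0.6636 0.0439 0.156 ] [0.6877 0.0407 0.156 ]
[0.6738 0.07   0.156 ]
mid scene 221.05720230673012 226.56950855197567
mid top 189.43019030996575 114.31149150385943
front scene 191.69979236469027 237.80685053461536
front top 189.2559186631439 86.13732126543167
clip scene 222.25809017937078 241.91765709374317
clip top 192.85582079632314 120.98307552285006
twf scene 168.27809148156817 206.51492511402236
twf top 260.0414479431585 92.01906736255009
```

{"op": "drive_tool", "data": {
  "series": [
    [[-1,0,0,0.08,0,0,0],[-1,0,0,0.14,0,0,0],[-1,0,0,0.18,0,0,0],[-1,0,0,0.21,0,0,0],[-1,0,0,0.235,0,0,0],[-1,0,0,0.25,0,0,0],[-1,0,0,0.25,0,0,0],[-1,0,0,0.25,0,0,0]]
  ]
}}

```text
t: 12.55
ee_pos: [0.642, 0.1515, 0.1895]
tool_rot: [0.001, 3.141, -0.0]
contact_force: [0.7, -0.8, -0.9]
gripper_width: 0.0187
finger_force: 49.2
```

{"op": "drive_tool", "data": {
  "series": [
    [[-1,0,0,0.004,0,0,0],[-1,0,0,0.008,0,0,0],[-1,0,0,0.01,0,0,0],[-1,0,0,0.01,0,0,0]]
  ]
}}

```text
t: 12.95
ee_pos: [0.6419, 0.1515, 0.1874]
tool_rot: [0.001, 3.141, -0.0]
contact_force: [-0.3, -0.3, -1.1]
gripper_width: 0.0184
finger_force: 49.2
```

Run:
```python
from h import *
np.set_printoptions(precision=4,suppress=True)
for k in range(4):
    im=optics.snapshot(["scene","top","wrist","top"][k]);s=manip.state();print(s["ee_pos"],s["contact_force"],s["moment"])
for c in("scene","top"):
  for n in("mic","mic_front","twin_front"): print(c,n,[(np.round(d["xy"],1),round(d["score"],2)) for d in place_of(c,n)[:3]])
```

```text
[0.6419 0.1515 0.1874] [-0.0483 -0.3987 -1.2466] [-0.1095  0.0312 -0.0155]
[0.6419 0.1516 0.1874] [-0.2298  1.0006 -0.5123] [-0.1052 -0.0443 -0.0354]
[0.6419 0.1515 0.1874] [ 0.3    -0.0335  0.3464] [-0.0493 -0.0241 -0.0526]
[0.6419 0.1515 0.1874] [-0.1301 -0.0309 -0.876 ] [-0.1095 -0.0058 -0.0421]
scene mic [(array([223.1, 241.5]), 0.7), (array([365. , 244.6]), 0.57)]
scene mic_front [(array([341.9, 245.6]), 0.85), (array([193.9, 253.3]), 0.65)]
scene twin_front [(array([166. , 203.5]), 0.79)]
top mic []
top mic_front [(array([191.5,  89. ]), 0.65), (array([226.1, 124.5]), 0.35)]
top twin_front [(array([260.9,  91.9]), 0.65)]
```

{"op": "drive_tool", "data": {
  "series": [
    [[-1,0,0,0.003,0,0,0],[-1,0,0,0.006,0,0,0],[-1,0,0,0.006,0,0,0],[-1,0,0,0.006,0,0,0]]
  ]
}}

```text
t: 13.85
ee_pos: [0.642, 0.1514, 0.1867]
tool_rot: [0.001, 3.141, -0.0]
contact_force: [-1.9, -1.7, 6.2]
gripper_width: 0.0182
finger_force: 49.8
```

{"op": "drive_tool", "data": {
  "series": [
    [[-0.5,0,0,0,0,0,0],[-0.4,0,0,0,0,0,0],[-0.3,0,0,0,0,0,0],[-0.2,0,0,0,0,0,0],[-0.1,0,0,0,0,0,0],[-0.1,0,0,0,0,0,0]]
  ]
}}

```text
t: 14.45
ee_pos: [0.6418, 0.1516, 0.186]
tool_rot: [-0.0, -3.141, 0.0]
contact_force: [0.9, 0.1, 0.3]
gripper_width: 0.0383
finger_force: 0.0
```

{"op": "drive_tool", "data": {
  "series": [
    [[-0.1,0,0,-0.04,0,0,0],[-0.1,0,0,-0.1,0,0,0],[-0.1,0,0,-0.2,0,0,0],[-0.1,0,0,-0.4,0,0,0],[-0.1,0,0,-0.6,0,0,0],[-0.1,0,0,-0.8,0,0,0],[-0.1,0,0,-1,0,0,0],[-0.1,0,0,-1,0,0,0]]
  ]
}}

```text
t: 15.25
ee_pos: [0.6453, 0.1519, 0.3949]
tool_rot: [0.001, 3.127, 0.007]
contact_force: [-0.4, 0.4, -0.1]
gripper_width: 0.0385
finger_force: 0.0
```

Run:
```python
from h import *
print(manip.state()["ee_pos"]);mv([.685,.066,.385],180.4)
```

```text
[0.64530381 0.15192224 0.39491642]
shift [-0.198 -0.43   0.051] turn [ 0.003  0.009 -0.005]
```

{"op": "drive_tool", "data": {
  "series": [
    [[-0.1,-0.2,-0.43,0.02,0,0,0],[-0.1,-0.2,-0.43,0.02,0,0,0],[-0.1,-0.2,-0.43,0.02,0,0,0],[-0.1,-0.2,-0.43,0.02,0,0,0],[-0.1,-0.2,-0.43,0.02,0,0,0]]
  ]
}}

```text
t: 15.75
ee_pos: [0.6813, 0.067, 0.3822]
tool_rot: [0.002, -3.141, -0.002]
contact_force: [-0.3, -0.3, -0.0]
gripper_width: 0.0386
finger_force: 0.0
```

Run:
```python
from h import *
np.set_printoptions(precision=4,suppress=True)
optics.snapshot("scene")
s=manip.state();i=optics.camera_info("wrist");im=optics.snapshot("wrist");cv2.imwrite("pics/w7.png",im);print(s["ee_pos"],s["qpos"])
for n,z in dict(stereo_bar=.148,clip_left=.184,clip_right=.184,mic=.184,mic_front=.184,twin=.184,twin_front=.184).items():
    print(n,[(np.round(d["xy"],1),round(d["score"],2),onz("wrist",d["xy"],z,i)[:2]) for d in place_of("wrist",n)[:3]])
hsv=cv2.cvtColor(im,cv2.COLOR_BGR2HSV); m=((hsv[...,1]<40)&(hsv[...,2]>150)).astype(np.uint8)
n,l,st,ce=cv2.connectedComponentsWithStats(m)
for k in range(1,n):
    if st[k,4]>150: print(st[k],[onz("wrist",p,.156,i)[:2] for p in cv2.boxPoints(cv2.minAreaRect(np.argwhere(l==k)[:,::-1].astype(np.float32)))])
for y in(90,-90): mv([.6755,.066,.30],y)
```

```text
[0.6813 0.0676 0.3822] [-0.3     0.4352  0.2002  1.5737 -0.0938  1.1422  1.494 ]
stereo_bar [(array([253.6, 166.4]), 0.73, array([0.6774, 0.0668]))]
clip_left [(array([327.6, 168.1]), 0.82, array([0.6728, 0.151 ]))]
clip_right [(array([177.4, 170.4]), 0.85, array([ 0.6757, -0.0198]))]
mic [(array([329.1, 168.4]), 0.73, array([0.6731, 0.1528]))]
mic_front [(array([324.1, 231.4]), 0.83, array([0.7504, 0.1523])), (array([199. , 141.7]), 0.27, array([0.6433, 0.0064]))]
twin [(array([179.8, 172.3]), 0.75, array([ 0.6779, -0.0172]))]
twin_front [(array([182.6, 228.6]), 0.59, array([ 0.747 , -0.0186]))]
[304   0  69  39 848] [array([0.4965, 0.1204]), array([0.4963, 0.1929]), array([0.5328, 0.197 ]), array([0.533 , 0.1222])]
[164  22  30  43 702] [array([ 0.5294, -0.0457]), array([ 0.5163, -0.0154]), array([0.5495, 0.001 ]), array([ 0.5634, -0.03  ])]
[119 157  44  20 700] [array([ 0.6646, -0.0977]), array([ 0.6645, -0.0452]), array([ 0.6883, -0.0472]), array([ 0.6884, -0.1007])]
[ 193  157  121   20 1776] [array([ 0.6882, -0.0086]), array([ 0.6645, -0.0073]), array([0.6642, 0.1395]), array([0.688 , 0.1409])]
[343 156  44  20 708] [array([0.6629, 0.1762]), array([0.6629, 0.2288]), array([0.6866, 0.2317]), array([0.6866, 0.1782])]
[   0  275   37   61 1863] [array([ 0.8277, -0.2818]), array([ 0.8276, -0.2324]), array([ 0.9272, -0.2527]), array([ 0.9272, -0.3055])]
[ 262  275   42   48 1616] [array([0.8273, 0.0785]), array([0.8272, 0.135 ]), array([0.9041, 0.1387]), array([0.9042, 0.0792])]
[ 399  275  113   73 4265] [array([0.8271, 0.2673]), array([0.8269, 0.4218]), array([0.9482, 0.4514]), array([0.9483, 0.284 ])]
[351 326  34  36 473] [array([0.9261, 0.1954]), array([0.9083, 0.2113]), array([0.9743, 0.2648]), array([0.9937, 0.2489])]
shift [0.031 0.    0.411] turn [0. 0. 1.]
shift [0.031 0.    0.411] turn [-0.  0. -1.]
```

View pics/w7.png

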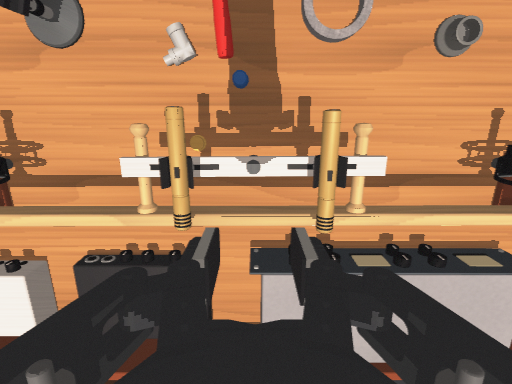

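The mic now lies in the left clip, from (332,112) to (325,228), parallel to the twin at (175,108) to (182,225), with both capsules toward the rail. The bar hasn't moved, with its centre at (253,166). Next I'll turn the gripper 90° and straddle the bar's middle.

{"op": "drive_tool", "data": {
  "series": [
    [[-0.1,0.028,-0.01,0.1,0,0,-1],[-0.1,0.028,-0.01,0.1,0,0,-1],[-0.1,0.028,-0.01,0.1,0,0,-1],[-0.1,0.028,-0.01,0.1,0,0,-1],[-0.1,0.028,-0.01,0.1,0,0,-1],[-0.1,0.028,-0.01,0.1,0,0,-1],[-0.1,0.028,-0.01,0.1,0,0,-1],[-0.1,0.028,-0.01,0.1,0,0,-1],[-0.1,0.028,-0.01,0.1,0,0,-1],[-0.1,0.028,-0.01,0.1,0,0,-1],[-0.1,0.028,-0.01,0.1,0,0,-1],[-0.1,0.028,-0.01,0.1,0,0,-1],[-0.1,0.028,-0.01,0.1,0,0,-1],[-0.1,0.028,-0.01,0.1,0,0,-1]]
  ]
}}

```text
t: 17.6
ee_pos: [0.6762, 0.0636, 0.3621]
tool_rot: [2.22, -2.223, 0.0]
contact_force: [-0.1, 0.5, 0.1]
gripper_width: 0.0383
finger_force: 0.0
```

Run:
```python
from h import *
np.set_printoptions(precision=4,suppress=True)
s=manip.state();print(s["ee_pos"],s["qpos"]);i=optics.camera_info("wrist");im=optics.snapshot("wrist");cv2.imwrite("pics/w8.png",im)
print([(np.round(d["xy"],1),round(d["score"],2),onz("wrist",d["xy"],z,i)[:2]) for n,z in (("stereo_bar",.152),("twin",.184),("clip_right",.184)) for d in place_of("wrist",n)[:2]])
mv([.6757,.0655,.24],-89.8)
mv([.6757,.0655,.154],-89.8)
```

```text
[0.6762 0.0636 0.3621] [-0.0482  0.4414 -0.1642  1.5998  0.0783  1.1068  2.9081]
[(array([254.3, 175.5]), 0.83, array([0.6766, 0.0669])), (array([254.9,  96.5]), 0.24, array([ 0.6758, -0.0221])), (array([255. ,  97.2]), 0.8, array([ 0.6757, -0.0197])), (array([251.9,  98.4]), 0.77, array([ 0.6788, -0.0185]))]
shift [-0.009  0.002  0.611] turn [-0.    -0.    -0.003]
shift [-0.009  0.002  1.041] turn [-0.    -0.    -0.003]
```

View pics/w8.png

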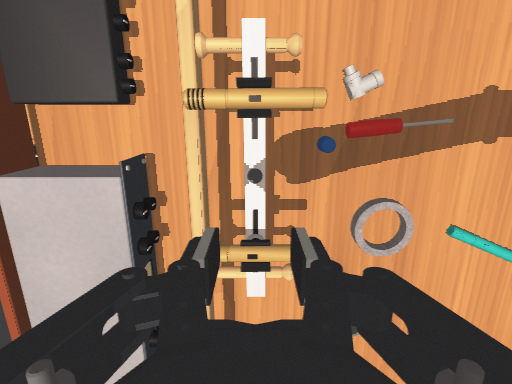

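The gripper is centred over the bar, whose hole is at (255,176), with the fingers either side at columns 218 and 292. The twin at (255,98) and the mic at (255,253) are clear of the gripper's body.

{"op": "drive_tool", "data": {
  "series": [
    [[-0.1,-0.012,0.002,0.2,0,0,-0.003],[-0.1,-0.012,0.002,0.4,0,0,-0.003],[-0.1,-0.012,0.002,0.5,0,0,-0.003],[-0.1,-0.012,0.002,0.5,0,0,-0.003],[-0.1,-0.012,0.002,0.5,0,0,-0.003]]
  ]
}}

```text
t: 18.3
ee_pos: [0.6762, 0.0661, 0.2625]
tool_rot: [-2.226, 2.216, -0.0]
contact_force: [-0.5, -0.5, 1.1]
gripper_width: 0.0386
finger_force: 0.0
```

Run:
```python
from h import *
s=manip.state();print(s["ee_pos"],s["qpos"]);mv([.6757,.0662,.154],-89.8)
```

```text
[0.67622869 0.06612202 0.26253924] [-0.05564167  0.52727942 -0.15998322  1.70477382  0.10114125  0.91710537
  2.89003108]
shift [-0.     0.003  0.543] turn [-0.  0.  0.]
```

{"op": "drive_tool", "data": {
  "series": [
    [[-0.1,0,0.003,0.15,0,0,0],[-0.1,0,0.003,0.28,0,0,0],[-0.1,0,0.003,0.38,0,0,0],[-0.1,0,0.003,0.46,0,0,0],[-0.1,0,0.003,0.51,0,0,0],[-0.1,0,0.003,0.54,0,0,0],[-0.1,0,0.003,0.54,0,0,0],[-0.1,0,0.003,0.54,0,0,0]]
  ]
}}

```text
t: 19.1
ee_pos: [0.6759, 0.0661, 0.155]
tool_rot: [-2.225, 2.216, -0.002]
contact_force: [-0.7, 0.8, 0.1]
gripper_width: 0.0383
finger_force: 0.0
```

{"op": "drive_tool", "data": {
  "series": [
    [[-0.2,0,0,0,0,0,0],[-0.3,0,0,0,0,0,0],[-0.35,0,0,0,0,0,0],[-0.4,0,0,0,0,0,0],[-0.43,0,0,0,0,0,0],[-0.46,0,0,0,0,0,0],[-0.5,0,0,0,0,0,0],[-0.6,0,0,0,0,0,0],[-1,0,0,0,0,0,0],[-1,0,0,0,0,0,0],[-1,0,0,0,0,0,0]]
  ],
  "squeeze": 90
}}

```text
t: 20.2
ee_pos: [0.6761, 0.0661, 0.1549]
tool_rot: [-2.225, 2.215, -0.002]
contact_force: [1.8, -0.6, 5.1]
gripper_width: 0.0231
finger_force: 87.9
```

{"op": "drive_tool", "data": {
  "series": [
    [[-1,0,0,-0.005,0,0,0],[-1,0,0,-0.015,0,0,0],[-1,0,0,-0.03,0,0,0],[-1,0,0,-0.055,0,0,0],[-1,0,0,-0.09,0,0,0],[-1,0,0,-0.13,0,0,0],[-1,0,0,-0.175,0,0,0],[-1,0,0,-0.22,0,0,0],[-1,0,0,-0.265,0,0,0],[-1,0,0,-0.31,0,0,0],[-1,0,0,-0.355,0,0,0],[-1,0,0,-0.395,0,0,0],[-1,0,0,-0.43,0,0,0],[-1,0,0,-0.46,0,0,0],[-1,0,0,-0.48,0,0,0],[-1,0,0,-0.495,0,0,0],[-1,0,0,-0.505,0,0,0],[-1,0,0,-0.505,0,0,0],[-1,0,0,-0.505,0,0,0],[-1,0,0,-0.505,0,0,0]]
  ]
}}

```text
t: 22.2
ee_pos: [0.675, 0.0659, 0.2547]
tool_rot: [2.226, -2.216, -0.001]
contact_force: [-0.6, 0.1, -6.0]
gripper_width: 0.0234
finger_force: 88.4
```

Run:
```python
from h import *
np.set_printoptions(precision=4,suppress=True)
r={}
for c in("scene","top"):
    im=optics.snapshot(c)
    if c=="scene": cv2.imwrite("pics/f.png",cv2.resize(im[100:340,100:420],(800,600)))
    for n in("mic","mic_front","twin","twin_front","clip_left","clip_right"):
        q=[d for d in place_of(c,n)]; r[c,n]=q
        print(c,n,[(np.round(d["xy"],1),round(d["score"],2),onz(c,d["xy"],.284)[:2]) for d in q[:2]])
s=manip.state();print(s["ee_pos"],s["contact_force"],s["moment"],s["gripper_width"],s["joint_velocities"])
```

```text
scene mic [(array([219.9, 209.5]), 0.89, array([0.6746, 0.1457])), (array([364.2, 246.1]), 0.53, array([0.467 , 0.3722]))]
scene mic_front [(array([343. , 246.5]), 0.81, array([0.5048, 0.3531])), (array([191.4, 221.7]), 0.67, array([0.7424, 0.1505]))]
scene twin [(array([189.3, 172.5]), 0.66, array([ 0.6855, -0.0021])), (array([275.1, 225.1]), 0.44, array([0.5933, 0.2409]))]
scene twin_front [(array([164.2, 179. ]), 0.75, array([ 0.7463, -0.0071]))]
scene clip_left [(array([223.2, 211.7]), 0.64, array([0.6713, 0.1551]))]
scene clip_right [(array([191.4, 167.6]), 0.78, array([ 0.674 , -0.0172]))]
top mic [(array([178. , 283.8]), 0.95, array([0.2848, 0.171 ])), (array([184.9, 107.6]), 0.73, array([0.6779, 0.1543]))]
top mic_front [(array([185. ,  75.8]), 0.77, array([0.7536, 0.1537])), (array([187. , 263.6]), 0.61, array([0.3273, 0.1513]))]
top twin [(array([259.1, 107.8]), 0.81, array([ 0.6722, -0.0145]))]
top twin_front [(array([259.1,  77.4]), 0.89, array([ 0.7443, -0.0165]))]
top clip_left [(array([187.4, 108.3]), 0.61, array([0.676 , 0.1486])), (array([396.7, 200.6]), 0.57, array([ 0.4521, -0.3105]))]
top clip_right [(array([261.1, 102.5]), 0.86, array([ 0.6845, -0.0194]))]
[0.6752 0.066  0.2552] [ 0.5749 -0.0883 -4.6729] [0.0025 0.0086 0.0351] 0.023208195969508186 [-0.0003 -0.0002 -0.0015 -0.0022  0.003   0.0021 -0.0009]
```

View pics/f.png

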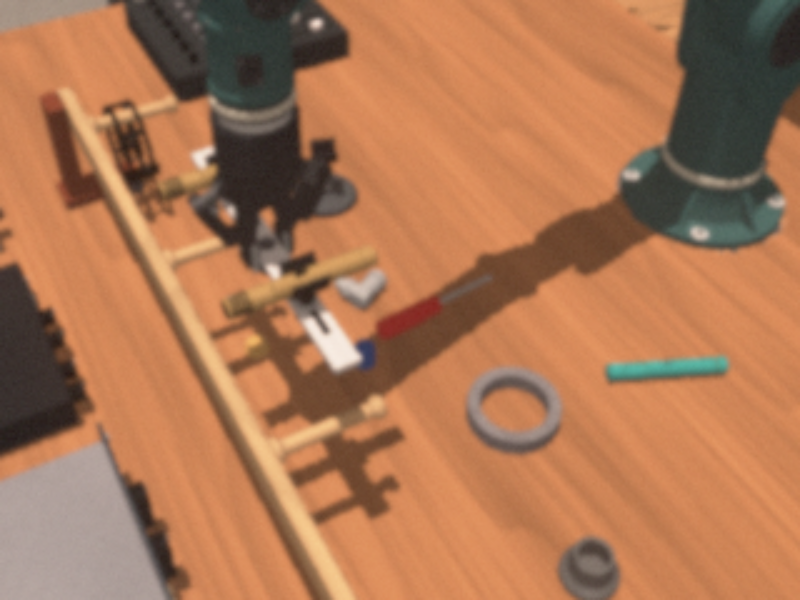

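The bar hangs level in the gripper, clear of the pegs. The mic, at (300,283), and the twin, at (190,183), are both in their clips, and nothing else has moved.

```bash
python3 -c "
from rig import manip
print(manip.close_job())"
```

```text
the job is handed in; nothing more can be done
None
```

I laid the mic in the empty clip, capsule end the same way as its twin, and let go while the bar still rested on the pegs. I then gripped the bar at its middle and handed the job in at about 22 s, with the bar held still and level about 10 cm above the pegs and both mics in their clips; no verdict came back.

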